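# Set a scored plate for snapping

### The job

The thin-layer plate on the snapping block is scored across and ready to be snapped. With your fingertips only, never picking it up, push it square against the block's metal fence and slide it along the fence until the score line lies right over the block's free edge, so that the short strip beyond the line overhangs. Finish while still holding it: end with a fingertip pressing the plate down onto the block, with moderate pressure, so that I can snap the strip off; leave the cup, the dish and the glass cutter where they are.

Things in the scene. Friction and masses are not known exactly. Their poses are not given: they have to be found in the camera images.
- block: black snapping block, fixed on the bench, 104 x 130 mm, 40 mm high. Origin: centre of its underside. Own axes: +x to the aluminium fence on its far long side, +y along the fence away from the free edge. Flat top at z = 40 mm from x = -52 to +38 mm (fence face); ends at y = +65 and y = -65 mm, the latter being the free edge, with a steel strip let in along it
- edge (a point): middle of the block's free edge, on its top: block axes (-7, -65, 40) mm. Its axes are the block's
- fence (a point): middle of the foot of the fence face: block axes (38, 0, 40) mm. The fence is 14 mm thick, as long as the block (130 mm), and rises 12 mm above the block's top
- plate: thin-layer plate, glass with a white layer on top, 100 x 200 x 3 mm, 0.15 kg, loose, flat on the block. Origin: centre of its underside; x across, y along its length, roughly parallel to the block's at the start. In its final place its near (-x) side juts 10 mm and its +y end 20 mm past the block (more at first), so fingertips about 30 mm above the bench can push there. Slides at 1 to 2 N
- score (a point): middle of the score line, on the plate's top: plate axes (0, -50, 3) mm. The line is a straight dark groove across the whole width, 50 mm from the plate's -y end
- cup: a specimen cup with a red screw lid, 65 mm across, 67 mm high, standing on the bench to the left of the block (beyond its +y end); origin at the centre of its underside
- dish: a lidded culture dish, 91 mm across, 15 mm high, on the bench in front and to the left of the block; origin at the centre of its underside
- glass_cutter: a glass cutter with a wooden handle and a brass head, 130 mm long (along its own x), 10 mm high, lying on the bench in front of the block; origin at the middle of its underside

How it is judged:
By the outcome, as a careful person would: the job done as asked, in the order asked, and still so for the second after the job is handed in, while the arm keeps its last pose, push and grip.
It also fails if it takes over 61 s, if anything falls off the work surface, if the arm or the gripper's body presses on something with over 40 N, if the wrist force passes 120 N, or if a joint passes its speed limit or range.

### The arm

A 6-joint arm with a two-finger parallel gripper is mounted at the origin on a cart in front of the work surface, level with it; the furniture and walls round the work are solid. World frame = base frame: x ahead of the robot, y to its left, z up, the work surface at z = 0. Lengths are in mm, angles in rad, forces in N, time in s.
With the tool pointing down it reaches from about 275 to 850 mm from the base axis. Payload 5.2 kg.
Tool frame: the origin (TCP) lies between the finger pads; the fingertips stand 11 mm ahead of it and the grasp point (between the pads) lies 8 mm behind it; z points along the fingers, y is the line along which they close (so a half turn about z gives the same grasp; the last joint's range is limited). The gripper opens to 85 mm and grips with 20 to 120 N. Pads are 22 mm wide; open, the fingers measure 114 mm over their backs; the gripper's body (76 mm by 85 mm) begins 54 mm behind the grasp point. The pads swing forward as they close: fully open they stand 13 mm farther back than shut.
Start: joints at [-1.387, 0.259, 1.535, -0, 1.348, -0.203], TCP at [207.495, -509.363, 242.31] pointing down, gripper open.
Joint ranges: [-3.14, 3.14], [-0.91, 2.08], [0.19, 2.58], [-1.22, 4.36], [0.22, 2.71], [-3.12, 3.12]. Speed limits (rad/s): [2.57, 2.57, 3.14, 3.14, 3.14, 3.14].

### API

Orientations are given as a unit quaternion [w, x, y, z].
In Python, from station import read_state, read_camera, close_job, search_frame gives the robot as it stands.
- The arm moves only by the tool jog_arm, never from a script. Its argument "rows" is a list of rows, each a list of 5 numbers: the finger opening in mm, from 0 to 85.4, then the shift along the world's x, y, z in units of 40 mm (1.0 is 40 mm), then the turn about the world's z in units of 5 degrees (1.0 is 5 degrees). In form: [[fingers, x, y, z, twist], ...]. A call has 1 to 8 rows; each row shifts and turns the commanded pose from where the row before left it; what a row does not reach is not made up. A row lasts 1/10 s, in which the tool goes at most 50 mm and 8.59 degrees, less where a joint would pass 70% of its speed; a pose out of reach is approached as far as the arm can. A call is refused whole if a number of a shift passes 1 or a number of a turn 1, either way. A call with a gripper value outside its range is refused whole. The fingers move at their own pace and stop on an object; "newtons" is the grip in N (left out, the last holds). Time passes only in rows, so rows that do not move let the fingers close. It gives the time, the measured TCP pose, the force, the opening and the grip force at its end, in the units of the state.
- read_state(): the state, without advancing time (a new reading comes with each control period).
- read_camera(name): name is "scene" or "top"; returns a dict with "image" (400x640x3 uint8, blue, green, red), "range_z" (400x640 float32, mm along the optical axis (not along the pixel's ray), 0 where there is no reading), "camera_matrix" (3x3 intrinsics, pixels), "xyz" and "orientation" of the camera in the world. Camera axes: x right, y up, looking along -z (the intrinsics and any distortion apply to the point x, -y, -z); pixel columns grow to the right and rows downward; lengths in mm; the calibration is good to about 2 mm. A picture is of the moment at which its call begins.
- close_job(): hands the job in; it is judged then, once.
Trained networks look in the newest picture that a camera, given by its name, has taken for a name from the list of things; names that differ only in an ending like _2 or _b are one class to them, and where a whole thing is asked for, a point or a joint stands for the part that bears it (a point fixed in the world has none). Each returns a list of dicts, best first, with "confidence" (0 to 1); they miss things now and then, are a little off and sometimes report something else, mostly with a low value. They report only what shows in the picture. A call takes as long as a camera call.
- search_frame(camera, target): "xyz" ([x, y, z] in mm, in world coordinates, good to about 4 mm: the middle of the surface that is visible of it).
The state is a dict: "time_s": time; "qpos": joint angles; "joint_velocities": joint speeds; "joint_torque": joint torques, N m; "eef_pos": TCP position; "ee_rot": TCP orientation; "force": force on the tool from outside, world axes, zero at the start; "moment": the same for the moment, N m; "width": finger opening in mm; "gripper_force": force on a finger pad.
Only numpy, scipy, OpenCV 4.12 (cv2) and the standard library are available. Lean on these libraries where they do the work, as an engineer would, in place of code of your own. Each camera call takes 0.05 s, during which the arm holds its last target. There are 200 camera calls.

## Working session

There is one attempt and no reset: what is moved stays moved. The work goes in short steps, Python scripts to look and compute and a tool call to move; the robot and the scene stay as the last step left them, time stands still between calls to the robot, and variables do not carry over. Pictures are saved under pics/ and viewed, at most 10 in all, crops included, and the job is handed in when it is done.

Besides the shell and the picture viewer there is one more tool, called after "Request:" as name([rows], argument=value, ...), one row to a line, values as JSON. jog_arm: Moves the arm, as the interface text tells. Its arguments: {"type":"object","properties":{"rows":{"type":"array"},"newtons":{"type":"number"}},"required":["rows"]}

```bash
mkdir -p pics; cat > h.py <<'E'
import numpy as np, cv2
from station import *
from scipy.spatial.transform import Rotation as R
def cam(n):
    c=read_camera(n); c['K']=np.array(c['camera_matrix'],float); q=c['orientation']
    c['R']=R.from_quat([q[1],q[2],q[3],q[0]]).as_matrix(); c['t']=np.array(c['xyz'],float); return c
def ray(c,u,v):
    K=c['K']; return c['R']@np.array([(u-K[0,2])/K[0,0],-(v-K[1,2])/K[1,1],-1.])
def onz(c,u,v,z):
    d=ray(c,u,v); return c['t']+d*(z-c['t'][2])/d[2]
def proj(c,p):
    q=c['R'].T@(np.array(p,float)-c['t']); K=c['K']; return np.array([K[0,2]-K[0,0]*q[0]/q[2],K[1,2]+K[1,1]*q[1]/q[2]])
E
python3 - <<'E'
from h import *
for n in('scene','top'):
    c=cam(n); cv2.imwrite(f'pics/{n}0.png',c['image']); print(n,c['t'].round(),c['K'].round(1).tolist(),{k:v for k,v in c.items() if k not in('image','range_z','K','R','t','xyz','camera_matrix')})
    for t in('block','plate','score','edge','fence','cup','dish','glass_cutter'):
        print(t,[(np.round(d['xyz']).tolist(),round(d['confidence'],2)) for d in search_frame(n,t)][:2])
s=read_state();print(s)
E
```

```text
scene [  2. 505. 653.] [[378.5, 0.0, 323.6], [0.0, 378.5, 200.8], [0.0, 0.0, 1.0]] {'orientation': array([-0.39981313, -0.16971853,  0.35652596,  0.82718457])}
block [([592.0, -24.0, 43.0], 0.76)]
plate [([534.0, 21.0, 43.0], 0.85)]
score [([526.0, 19.0, 47.0], 0.9)]
edge [([592.0, -25.0, 45.0], 0.6)]
fence [([595.0, -22.0, 42.0], 0.78)]
cup [([589.0, 235.0, 63.0], 0.87)]
dish [([452.0, 139.0, 7.0], 0.61)]
glass_cutter [([359.0, 5.0, 7.0], 0.58)]
top [ 368.  117. 1092.] [[498.1, 0.0, 317.6], [0.0, 498.1, 195.6], [0.0, 0.0, 1.0]] {'orientation': array([-0.70044197, -0.05071457,  0.03598787,  0.71099504])}
block [([596.0, -19.0, 40.0], 0.95), ([601.0, 230.0, 67.0], 0.72)]
plate [([530.0, 14.0, 39.0], 0.92)]
score [([531.0, 15.0, 40.0], 0.89)]
edge [([590.0, -23.0, 43.0], 0.79)]
fence [([593.0, -25.0, 40.0], 0.6)]
cup [([601.0, 233.0, 66.0], 0.59)]
dish [([597.0, -21.0, 43.0], 0.71), ([457.0, 130.0, 8.0], 0.58)]
glass_cutter [([367.0, 4.0, 11.0], 0.55)]
{'time_s': 0.9, 'qpos': array([-1.38683353e+00,  2.58560393e-01,  1.53501487e+00,  1.44500137e-05,
        1.34800699e+00, -2.02770819e-01]), 'joint_velocities': array([ 1.29342594e-03, -1.85134043e-03,  2.05017859e-03,  3.46451142e-04,
        6.87366103e-06, -2.21938040e-04]), 'joint_torque': array([ 2.11935221e-04, -4.45908344e+01, -2.90895116e+01, -7.51267157e-05,
        6.73238719e-04, -3.71942008e-06]), 'eef_pos': array([ 207.48120571, -509.35876444,  242.3250977 ]), 'ee_rot': array([5.26509055e-06, 9.81363125e-01, 1.92162473e-01, 6.99724585e-06]), 'force': array([ 0.1015359 ,  0.26197939, -0.42811249]), 'moment': array([ 0.01169522,  0.02592642, -0.04729496]), 'gripper_force': 0.0, 'width': 85.38672876461224}
```

View pics/top0.png

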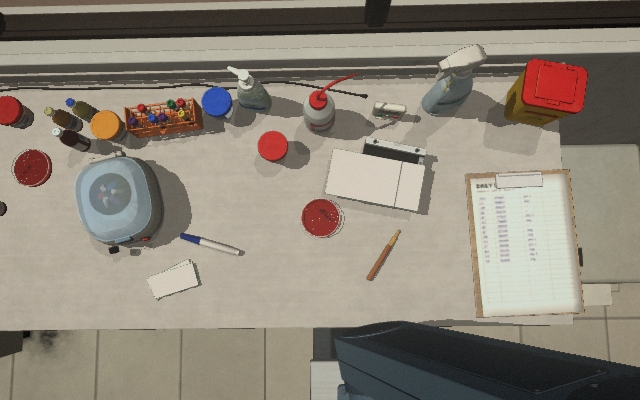

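View pics/scene0.png

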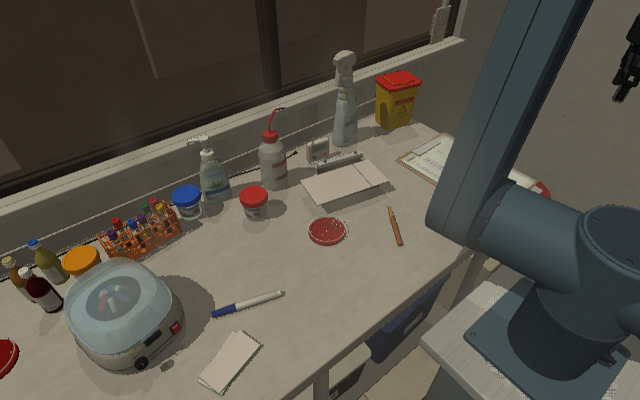

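The top view shows the white plate at pixels (326–426, 150–212), with its score line near x≈398. The black block and fence sit above and right of it at (364–425, 138–163). The cup is at (272,146), the dish at (322,217) and the cutter at (384,255). I'll enlarge that area to measure it.

```bash
python3 - <<'E'
from h import *
c=cam('top'); x0,y0,w,h=315,130,125,90
cv2.imwrite('pics/top1.png',cv2.resize(c['image'][y0:y0+h,x0:x0+w],None,fx=6.4,fy=6.4,interpolation=cv2.INTER_CUBIC))
E
```

```text
(no output)
```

View pics/top1.png

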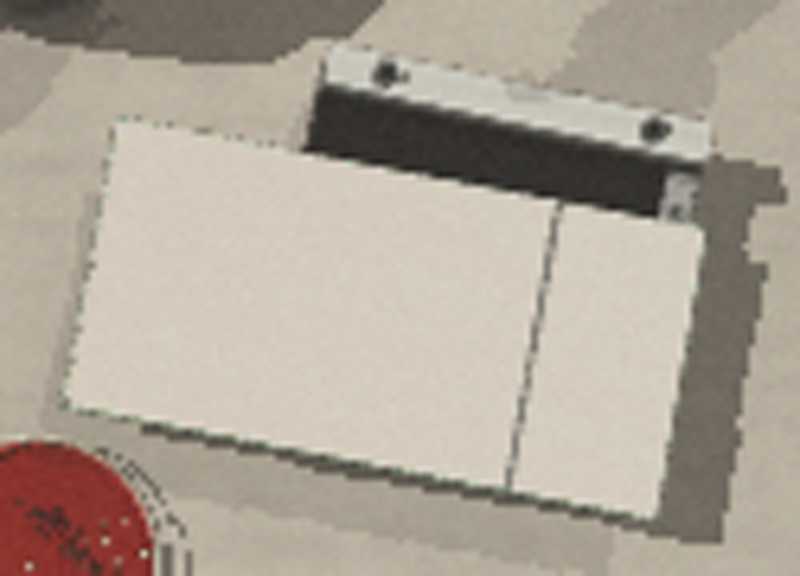

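```bash
python3 - <<'E'
from h import *
c=cam('top')
def w(pts,z): return np.array([onz(c,315+(u+.5)/6.4-.5,130+(v+.5)/6.4-.5,z)[:2] for u,v in pts])
P=w([(115,120),(703,228),(658,520),(65,407)],43); print('plate\n',P.round(1)); S=w([(558,202),(510,490)],43); print('score',S.round(1))
F=w([(330,42),(712,118),(708,160),(318,84)],52); print('fence top\n',F.round(1))
E=w([(698,222)],40);print('steel end',E.round(1))
a=lambda p,q:np.degrees(np.arctan2(*(q-p)[::-1]))
print('angles of +y axes-90: plate',a(P[1],P[0])-90,a(P[2],P[3])-90,'x',a(P[2],P[1]),a(P[3],P[0]),'score',a(S[1],S[0]),'fence',a(F[1],F[0])-90,a(F[2],F[3])-90)
print(P.mean(0),np.linalg.norm(P[0]-P[1]),np.linalg.norm(P[2]-P[1]),np.linalg.norm(F[0]-F[1]))
E
sed -n 1,2p /dev/null; python3 -c "
from h import *
c=cam('top');z=c['range_z'];print(z[130:170:2,395:425:4].round())"
```

```text
plate
 [[598.8 104.4]
 [558.7 -90.3]
 [461.5 -71.7]
 [502.2 122.6]]
score [[568.3 -42.6]
 [472.2 -23.6]]
fence top
 [[622.   32.5]
 [593.9 -93. ]
 [579.8 -91.1]
 [607.8  36.9]]
steel end [[561.3 -89.4]]
angles of +y axes-90: plate -11.662577764170294 -11.813019125459647 x -10.837554636589266 -10.686141031381323 score -11.215495879147165 fence -12.622410851353024 -12.355121130255142
[530.29027534  16.23256115] 198.82396180847317 98.91999569448485 128.61613630538506
[[1114. 1115. 1117. 1113. 1114. 1110. 1112. 1109.]
 [1113. 1114. 1114. 1114. 1114. 1118. 1116. 1112.]
 [1115. 1112. 1113. 1115. 1112. 1112. 1111. 1110.]
 [1113. 1118. 1113. 1110. 1109. 1110. 1111. 1111.]
 [1111. 1109. 1110. 1111. 1111. 1112. 1114. 1108.]
 [1111. 1110. 1110. 1113. 1109. 1110. 1105. 1116.]
 [1115. 1111. 1111. 1111. 1110. 1112. 1112. 1112.]
 [1058. 1057. 1056. 1110. 1112. 1108. 1111. 1108.]
 [1057. 1062. 1056. 1057. 1057. 1110. 1104. 1110.]
 [1061. 1056. 1059. 1056. 1055. 1056. 1055. 1104.]
 [1069. 1057. 1057. 1056. 1059. 1053. 1060. 1055.]
 [1069. 1066. 1070. 1061. 1058. 1056. 1056. 1055.]
 [1067. 1068. 1066. 1065. 1065. 1063. 1056. 1052.]
 [1067. 1063. 1065. 1066. 1067. 1065. 1065. 1067.]
 [1068. 1063. 1061. 1066. 1065. 1064. 1061. 1065.]
 [1058. 1065. 1065. 1066. 1065. 1064. 1067. 1063.]
 [1060. 1057. 1061. 1062. 1063. 1063. 1062. 1105.]
 [1060. 1059. 1064. 1061. 1059. 1060. 1062. 1102.]
 [1060. 1059. 1062. 1057. 1061. 1062. 1060. 1058.]
 [1058. 1061. 1061. 1060. 1057. 1058. 1059. 1060.]]
```

Request:
jog_arm([
  [85,0.445,0.966,0,-0.86],
  [85,0.445,0.966,0,-0.86],
  [85,0.445,0.966,0,-0.86],
  [85,0.445,0.966,0,-0.86],
  [85,0.445,0.966,0,-0.86],
  [85,0.445,0.966,0,-0.86],
  [85,0.445,0.966,0,-0.86],
  [85,0.445,0.966,0,-0.86],
])

```text
time_s: 1.85
eef_pos: [350.3, -198.7, 242.6]
ee_rot: [0.0, 0.994, -0.108, 0.0]
force: [0.8, -0.4, -0.4]
width: 84.9
gripper_force: 0.0
```

Request:
jog_arm([
  [85,0.445,0.966,0,0],
  [85,0.445,0.966,0,0],
  [85,0.445,0.966,0,0],
  [85,0.445,0.966,0,0],
  [85,0.445,0.966,0,0],
  [85,0.445,0.966,0,0],
  [85,0,0,0,0],
  [85,0,0,0,0],
])

```text
time_s: 2.65
eef_pos: [456.6, 32.4, 242.2]
ee_rot: [0.0, 0.994, -0.105, -0.0]
force: [0.2, 0.1, 0.2]
width: 84.9
gripper_force: 0.0
```

Request:
jog_arm([
  [85,0,0,-0.9,-0.07],
  [85,0,0,-0.9,0],
  [85,0,0,-0.9,0],
  [85,0,0,-0.9,0],
  [85,0,0,-0.9,0],
  [85,0,0,-0.73,0],
  [85,0,0,0,0],
  [85,0,0,0,0],
])

```text
time_s: 3.45
eef_pos: [456.5, 30.5, 33.4]
ee_rot: [0.0, 0.994, -0.11, -0.001]
force: [-0.2, 0.2, 0.5]
width: 85.1
gripper_force: 0.0
```

```bash
python3 - <<'E'
from h import *
c=cam('scene'); x0,y0,w,h=280,130,150,112
cv2.imwrite('pics/s2.png',cv2.resize(c['image'][y0:y0+h,x0:x0+w],None,fx=5,fy=5,interpolation=cv2.INTER_CUBIC))
E
```

```text
(no output)
```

View pics/s2.png

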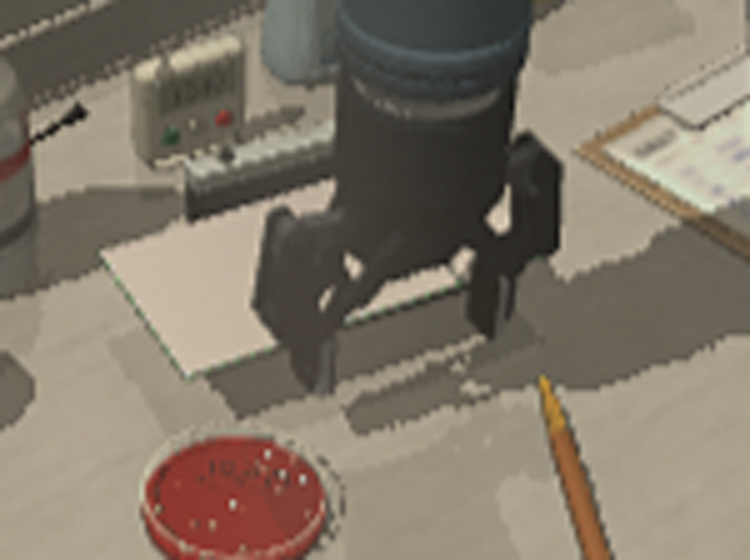

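The open fingers stand in front of the plate's near side: the left tip is at crop (320,392) and the right tip at (485,335), both clear of the dish and cutter. Next I'll check the tip height.

```bash
python3 - <<'E'
from h import *
c=cam('scene'); ey=np.array([.2147,.9767])
for s,uv in((1,(320,392)),(-1,(485,337))):
    p=np.array([456.5,30.5])+s*48*ey
    for z in(15,20,25,30,35): print(s,z,((proj(c,[*p,z])-[280,130])*5).round(),end=' ')
    print(uv)
E
```

```text
1 15 [308. 416.] 1 20 [308. 409.] 1 25 [308. 401.] 1 30 [309. 394.] 1 35 [309. 386.] (320, 392)
-1 15 [481. 355.] -1 20 [482. 348.] -1 25 [483. 340.] -1 30 [484. 333.] -1 35 [485. 325.] (485, 337)
```

Request:
jog_arm([
  [85,0.195,-0.043,0,0],
  [85,0.098,-0.0215,0,0],
  [85,0.098,-0.0215,0,0],
  [85,0.098,-0.0215,0,0],
  [85,0.098,-0.0215,0,0],
  [85,0.098,-0.0215,0,0],
  [85,0,0,0,0],
])

```text
time_s: 4.25
eef_pos: [484.9, 25.4, 33.1]
ee_rot: [0.0, 0.994, -0.11, 0.0]
force: [0.3, -0.6, -0.3]
width: 85.1
gripper_force: 0.0
```

Request:
jog_arm([
  [85,0.05,-0.011,0,0],
  [85,0.025,-0.0055,0,0],
  [85,0.025,-0.0055,0,0],
  [85,0,0,0,0],
])

```text
time_s: 4.65
eef_pos: [488.2, 24.7, 33.1]
ee_rot: [0.0, 0.994, -0.11, 0.0]
force: [-0.5, 0.2, 0.3]
width: 84.9
gripper_force: 0.1
```

Request:
jog_arm([
  [85,0.025,-0.0055,0,0],
  [85,0.025,-0.0055,0,0],
  [85,0.025,-0.0055,0,0],
  [85,0,0,0,0],
])

```text
time_s: 5.05
eef_pos: [491.0, 24.1, 33.1]
ee_rot: [-0.0, 0.994, -0.11, -0.0]
force: [-0.6, 0.8, 0.3]
width: 84.8
gripper_force: 0.6
```

```bash
python3 - <<'E'
from h import *
c=cam('scene'); x0,y0,w,h=280,130,150,112
cv2.imwrite('pics/s3.png',cv2.resize(c['image'][y0:y0+h,x0:x0+w],None,fx=5,fy=5,interpolation=cv2.INTER_CUBIC))
E
```

```text
(no output)
```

View pics/s3.png

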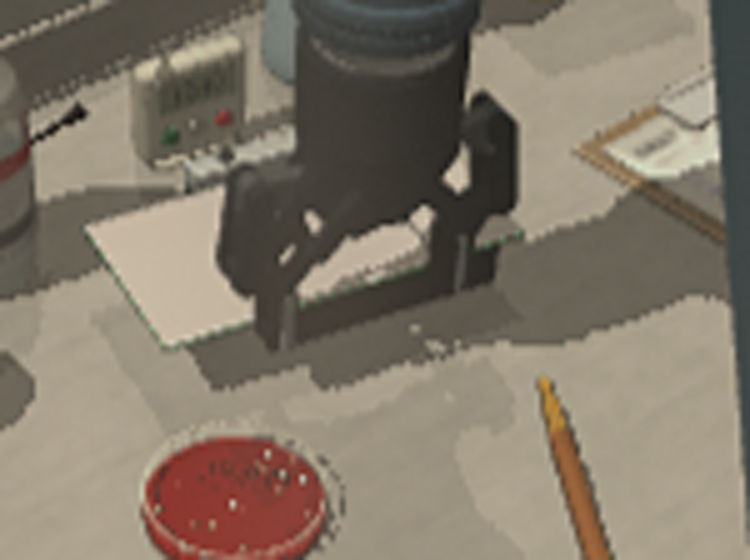

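The plate is now close to the fence, with its far-left corner near crop (85,230). I'll keep going in small steps until the force rises.

Request:
jog_arm([
  [85,0.02,-0.0044,0,0],
  [85,0.02,-0.0044,0,0],
  [85,0,0,0,0],
])

```text
time_s: 5.4
eef_pos: [491.2, 24.1, 32.9]
ee_rot: [-0.0, 0.994, -0.11, -0.002]
force: [-5.4, 1.6, 4.1]
width: 85.2
gripper_force: 2.8
```

Request:
jog_arm([
  [85,0.02,-0.0044,0,0],
  [85,0,0,0,0],
])

```text
time_s: 5.6
eef_pos: [491.3, 24.1, 32.8]
ee_rot: [-0.0, 0.994, -0.11, -0.002]
force: [-6.2, 2.7, 4.5]
width: 85.0
gripper_force: 3.6
```

Request:
jog_arm([
  [85,-0.2,0.044,0,0],
  [85,-0.2,0.044,0,0],
  [80,-0.2,0.044,0.3,1],
  [75,0,0,0.9,1],
  [70,0,0,0.9,1],
  [60,0,0,0.5,1],
  [60,0,0,0,1],
  [60,0,0,0,1],
])

```text
time_s: 6.4
eef_pos: [470.1, 28.6, 138.4]
ee_rot: [0.001, 0.988, 0.153, 0.002]
force: [0.1, -0.5, -0.5]
width: 60.1
gripper_force: 0.0
```

```bash
python3 - <<'E'
from h import *
c=cam('scene'); print('bottle',onz(c,272,187,0).round(),'timer',onz(c,318,162,0).round(),'cup',onz(c,254,219,0).round())
c=cam('top'); z=c['range_z']
import itertools
pts=[]
for v,u in itertools.product(range(60,140),range(280,350)):
    if z[v,u]>0:
        p=c['t']+ray(c,u,v)*z[v,u]
        if p[2]>25: pts.append(p)
pts=np.array(pts); m=(pts[:,0]>600)&(pts[:,1]>40)&(pts[:,1]<220); print(pts[m].min(0).round(),np.percentile(pts[m],[1,5,50,99],axis=0).round())
E
```

```text
bottle [663. 147.   0.] timer [673. -12.   0.] cup [592. 244.   0.]
[615.  65.  25.] [[620.  69.  27.]
 [640.  82.  32.]
 [678. 133. 107.]
 [781. 214. 199.]]
```

Request:
jog_arm([
  [60,0.12,0.3,0,1],
  [60,0.12,0.3,0,1],
  [60,0.12,0.3,0,1],
  [60,0.12,0.3,0,1],
  [60,0.2,0.3,0,1],
  [60,0.2,0.3,0,1],
  [60,0.3,0.3,0,1],
  [60,0.3,0.3,0,1],
])

```text
time_s: 7.3
eef_pos: [528.9, 125.3, 136.9]
ee_rot: [0.0, 0.877, 0.481, 0.0]
force: [-0.4, -0.1, 0.2]
width: 59.9
gripper_force: 0.0
```

Request:
jog_arm([
  [60,0.28,0.26,0,1],
  [60,0.28,0,0,1],
  [60,0.28,0,0,1],
  [60,0.28,0,0,1],
  [60,0,0,0,0],
])

```text
time_s: 7.8
eef_pos: [574.6, 135.0, 136.8]
ee_rot: [0.0, 0.781, 0.625, 0.0]
force: [0.2, -0.1, -0.1]
width: 59.9
gripper_force: 0.0
```

Request:
jog_arm([
  [60,0,0,-0.8,0.05],
  [60,0,0,-0.8,0],
  [60,0,0,-0.7,0],
  [60,0,0,-0.22,0],
  [60,0,0,0,0],
])

```text
time_s: 8.3
eef_pos: [571.9, 135.1, 35.0]
ee_rot: [-0.001, 0.78, 0.626, -0.001]
force: [-2.9, -0.1, 0.0]
width: 60.0
gripper_force: 0.0
```

```bash
python3 - <<'E'
from h import *
c=cam('scene'); x0,y0,w,h=240,100,160,120
cv2.imwrite('pics/s4.png',cv2.resize(c['image'][y0:y0+h,x0:x0+w],None,fx=5,fy=5,interpolation=cv2.INTER_CUBIC))
E
```

```text
(no output)
```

View pics/s4.png

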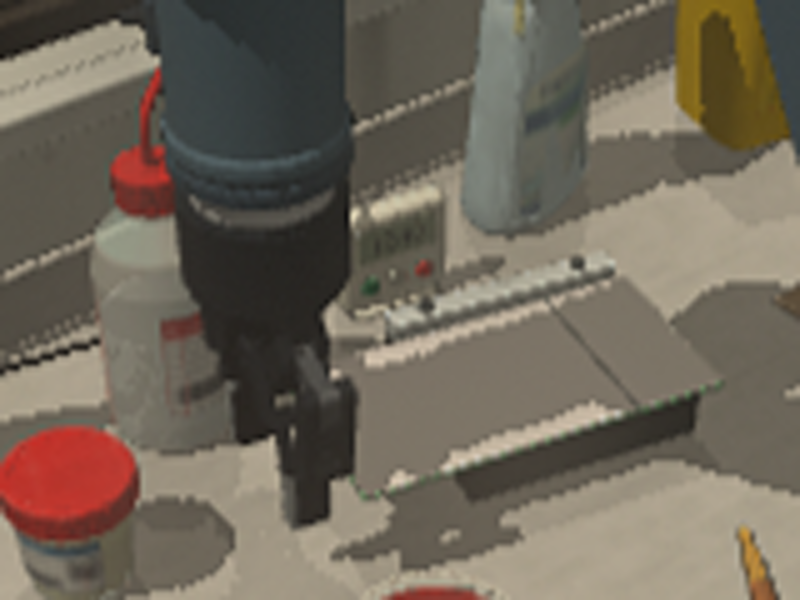

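The fingers stand beyond the plate's +y end (plate corner at crop (362,495), near tip at (305,520)). A force of -3 N in x suggests something brushes the wash bottle behind, so I'll ease back in -x and narrow the fingers before pushing.

Request:
jog_arm([
  [45,-0.12,0,0.05,0],
  [45,-0.12,0,0,0],
  [45,0,0,0,0],
  [45,0,0,0,0],
])

```text
time_s: 8.75
eef_pos: [564.4, 135.3, 39.3]
ee_rot: [0.001, 0.779, 0.627, 0.001]
force: [0.3, 0.4, -0.5]
width: 45.2
gripper_force: 0.0
```

Request:
jog_arm([
  [45,0.04,-0.175,-0.06,0.05],
  [45,0.04,-0.175,0,0],
  [45,0,0,0,0],
  [45,-0.026,-0.12,0,0],
  [45,-0.026,-0.12,0,0],
  [45,-0.026,-0.12,0,0],
  [45,-0.026,-0.12,0,0],
  [45,0,0,0,0],
])

```text
time_s: 9.55
eef_pos: [562.7, 101.2, 35.9]
ee_rot: [0.0, 0.778, 0.628, -0.0]
force: [0.4, 0.1, -0.1]
width: 45.0
gripper_force: 0.0
```

Request:
jog_arm([
  [45,-0.026,-0.12,0,0],
  [45,-0.026,-0.12,0,0],
  [45,-0.026,-0.12,0,0],
  [45,-0.02,-0.09,0,0],
  [45,0,0,0,0],
  [45,0,0,0,0],
])

```text
time_s: 10.15
eef_pos: [559.1, 83.7, 36.0]
ee_rot: [0.0, 0.778, 0.629, 0.0]
force: [0.0, -0.3, -0.3]
width: 44.6
gripper_force: 0.0
```

```bash
python3 - <<'E'
from h import *
c=cam('top'); x0,y0,w,h=315,130,125,90
cv2.imwrite('pics/top5.png',cv2.resize(c['image'][y0:y0+h,x0:x0+w],None,fx=6.4,fy=6.4,interpolation=cv2.INTER_CUBIC))
E
```

```text
(no output)
```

View pics/top5.png

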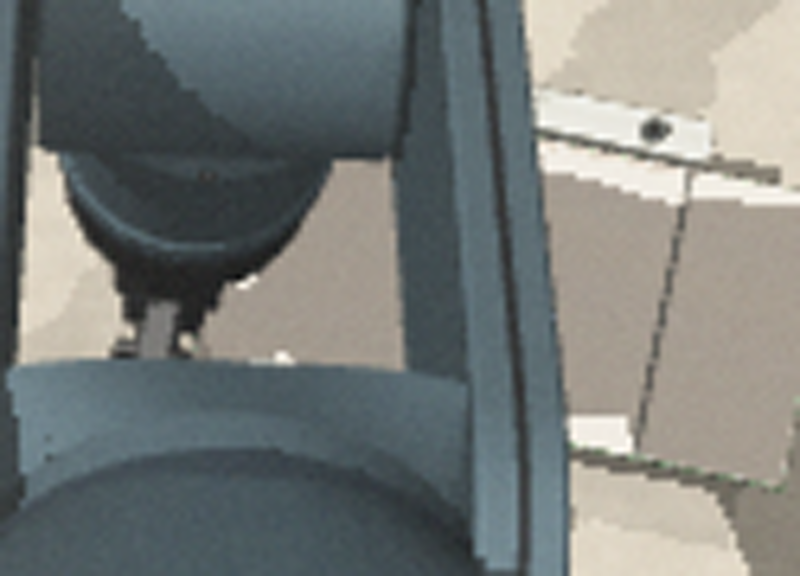

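The score line is visible from crop (690,172) to (640,448), still left of the fence end at (710,150). I'll fit the line with sub-pixel precision and compare it with the block frame.

```bash
cat > m.py <<'E'
from h import *
th=np.radians(-12.45); ex=np.array([np.cos(th),np.sin(th)]); ey=np.array([-ex[1],ex[0]]); O=np.array([593.8,-27.1])-38*ex
def score(c,a,b,pr=True):
    # a,b: crop-free image pixel guesses of line ends; dark groove centroid per row
    g=cv2.cvtColor(c['image'],cv2.COLOR_BGR2GRAY).astype(float); out=[]
    for v in range(int(a[1])+3,int(b[1])-2):
        u=a[0]+(b[0]-a[0])*(v-a[1])/(b[1]-a[1]); k=np.arange(int(u)-3,int(u)+5); r=g[v,k]; d=np.clip(np.median(r)-5-r,0,None)
        if d.sum()>5: out.append(onz(c,(d*k).sum()/d.sum(),v,43)[:2])
    out=np.array(out); q=(out-O)@np.array([ex,ey]).T; f=np.polyfit(q[:,0],q[:,1],1); res=q[:,1]-np.polyval(f,q[:,0])
    k=abs(res)<1.5; f=np.polyfit(q[k,0],q[k,1],1)
    print('score y_block at x=-12:',np.polyval(f,-12).round(2),'tilt deg',np.degrees(np.arctan(f[0])).round(2),'n',k.sum(),'std',res[k].std().round(2))
E
python3 - <<'E'
from m import *
c=cam('top'); cv=lambda u,v:(315+(u+.5)/6.4-.5,130+(v+.5)/6.4-.5)
score(c,cv(690,172),cv(640,448))
F=np.array([onz(c,*cv(*p),52)[:2] for p in((712,118),(708,160))]); print((F-O)@np.array([ex,ey]).T)
P=np.array([onz(c,*cv(*p),43)[:2] for p in((570,452),(780,488))]); print('near side',(P-O)@np.array([ex,ey]).T)
s=read_state(); p=s['eef_pos'][:2]-O; print('tcp',p@ex,p@ey)
E
```

```text
score y_block at x=-12: -61.25 tilt deg -0.87 n 38 std 0.22
[[ 52.30809846 -64.32100115]
 [ 38.11725323 -65.52638243]]
near side [[ -65.1942263   -39.77233982]
 [ -63.15933831 -109.38229362]]
tcp -19.825640155748964 100.96737354235636
```

```bash
python3 - <<'E'
from m import *
c=cam('top'); g=cv2.cvtColor(cv2.imread('pics/top0.png'),cv2.COLOR_BGR2GRAY).astype(int)
for v in range(144,168): print(v,g[v,412:430])
B=lambda u,v,z:((onz(c,u,v,z)[:2]-O)@np.array([ex,ey]).T).round(1)
for v in(158,161,164): print(v,[B(u,v,40) for u in(422,423,424)])
for v in(150,153): print(v,[B(u,v,52) for u in(424,425,426)])
E
```

```text
144 [159 155 157 157 157 156 160 158 157 158 157 160 158 158 159 178 177 176]
145 [156 159 159 158 159 156 157 153 158 157 157 159 157 157 156 173 178 177]
146 [173 153 141 157 158 157 155 154 152 156 155 157 156 158 172 176 175 176]
147 [201 195 202 203 186 179 146 135 152 154 156 154 171 171 174 176 176 176]
148 [195 196 199 199 149 118 165 198 203 179 167 157 138 174 176 173 176 174]
149 [196 194 193 125  72  61  97 128 194 198 199 196 201 198 174 179 175 177]
150 [196 194 196  91  66  49  84  91 187 192 192 195 195 198 167 174 175 176]
151 [198 201 201 113  76  83  95 185 195 192 194 190 191 190 159 175 174 174]
152 [196 202 204 180 138 153 190 197 198 198 197 194 193 197 140 171 174 178]
153 [ 93  92 109 121 152 194 203 203 199 199 200 199 197 202 177 176 179 177]
154 [ 49  51  63  70  92  97  94 108 134 157 201 203 198 165 120 115 173 173]
155 [ 49  45  46  48  51  55  52  68  72  86  93  96 108 122 107 105 112 116]
156 [ 52  47  47  49  46  49  47  61  64  54  52  50  72 105 109 107 107 106]
157 [ 50  52  52  51  50  48  46 100 130 130 109  91  86 104 109 106 107 108]
158 [ 45
[... 441 characters left out ...]
7 104 106 102 107]
164 [202 199 198 200 200 161 185 152 139 125 143 108 105 107 102 105 107 105]
165 [203 205 204 206 204 202 203 199 201 201 192 181 128 100 103 106 107 108]
166 [206 206 206 205 206 206 206 207 205 207 204 205 203 112 107 103 104 108]
167 [204 206 203 205 206 205 204 207 207 205 205 206 204 104 102 107 106 105]
158 [array([ 32.3, -62. ]), array([ 32.8, -64.1]), array([ 33.2, -66.1])]
161 [array([ 25.9, -63.1]), array([ 26.4, -65.2]), array([ 26.8, -67.3])]
164 [array([ 19.5, -64.3]), array([ 19.9, -66.4]), array([ 20.4, -68.4])]
150 [array([ 47.3, -61.3]), array([ 47.7, -63.4]), array([ 48.2, -65.4])]
153 [array([ 41. , -62.4]), array([ 41.4, -64.5]), array([ 41.8, -66.6])]
```

Request:
jog_arm([
  [45,-0.011,-0.049,0,0],
  [45,0,0,0,0],
  [45,0.054,0.244,0,0],
  [45,0,0,0.6,0],
  [50,-0.1,0,0.9,-1],
  [60,-0.2,0,0.9,-1],
  [70,-0.2,0,0,-1],
  [85,-0.2,0,0,-1],
])

```text
time_s: 11.1
eef_pos: [533.6, 92.4, 133.6]
ee_rot: [0.001, 0.876, 0.483, 0.002]
force: [-0.4, -0.0, -0.1]
width: 82.1
gripper_force: 0.0
```

Request:
jog_arm([
  [85,-0.2,-0.2,0,-1],
  [85,-0.2,-0.2,0,-1],
  [85,-0.2,-0.2,0,-1],
  [85,-0.2,-0.2,0,-1],
  [85,-0.2,-0.2,0,-1],
  [85,-0.2,-0.2,0,-1],
  [85,-0.2,-0.2,0,-1],
  [85,-0.2,-0.2,0,-1],
])

```text
time_s: 11.9
eef_pos: [468.6, 28.0, 132.0]
ee_rot: [0.0, 0.988, 0.154, 0.0]
force: [0.2, -0.6, 0.3]
width: 84.7
gripper_force: 0.0
```

Request:
jog_arm([
  [85,-0.2,-0.2,0,-1],
  [85,-0.2,-0.2,0,-1],
  [85,-0.03,-0.2,0,-1],
  [85,0,-0.2,0,-1],
  [85,0,-0.1,0,-1],
  [85,0,0,0,-1],
  [85,0,0,0,0],
])

```text
time_s: 12.6
eef_pos: [451.8, -7.9, 132.1]
ee_rot: [-0.0, 0.994, -0.106, 0.0]
force: [0.2, 0.1, 0.2]
width: 84.8
gripper_force: 0.0
```

```bash
python3 - <<'E'
from m import *
s=read_state(); p=s['eef_pos'][:2]-O; q=s['ee_rot']; print('tcp',p@ex,p@ey,s['eef_pos'],'yaw',np.degrees(2*np.arctan2(q[2],q[1])))
print('goal delta units',(O-105*ex-13*ey-s['eef_pos'][:2])/40)
E
```

```text
tcp -104.828100887974 -11.9181099948049 [451.76117508  -7.94588913 132.05062632] yaw -12.13424671436041
goal delta units [-0.01002747 -0.02548474]
```

Request:
jog_arm([
  [85,0,0,-0.85,-0.06],
  [85,0,0,-0.85,0],
  [85,0,0,-0.77,0],
  [85,0.2,-0.044,0,0],
  [85,0.2,-0.044,0,0],
  [85,0.2,-0.044,0,0],
  [85,0.08,-0.018,0,0],
  [85,0,0,0,0],
])

```text
time_s: 13.4
eef_pos: [480.5, -14.6, 34.4]
ee_rot: [0.0, 0.994, -0.108, 0.002]
force: [0.3, 0.1, -0.4]
width: 84.8
gripper_force: 0.0
```

Request:
jog_arm([
  [85,0.025,-0.0055,0,0],
  [85,0.025,-0.0055,0,0],
  [85,0.025,-0.0055,0,0],
  [85,0,0,0,0],
])

```text
time_s: 13.8
eef_pos: [481.7, -14.9, 33.2]
ee_rot: [-0.0, 0.994, -0.108, 0.0]
force: [0.0, 0.0, 0.3]
width: 85.2
gripper_force: 0.0
```

Request:
jog_arm([
  [85,0.02,-0.0044,0,0],
  [85,0.02,-0.0044,0,0],
  [85,0,0,0,0],
])

```text
time_s: 14.1
eef_pos: [482.2, -14.9, 32.9]
ee_rot: [-0.0, 0.994, -0.108, -0.001]
force: [-4.7, 0.7, 3.1]
width: 84.5
gripper_force: 2.2
```

Request:
jog_arm([
  [85,0.015,-0.0033,0,0],
  [85,0,0,0,0],
])

```text
time_s: 14.3
eef_pos: [482.3, -15.0, 32.8]
ee_rot: [-0.0, 0.994, -0.108, -0.002]
force: [-6.3, 0.7, 5.1]
width: 84.9
gripper_force: 3.1
```

Request:
jog_arm([
  [85,-0.2,0.044,0,0],
  [85,-0.3,0.066,0,0],
  [75,-0.2,0.04,0.6,1],
  [60,0,0,0.9,1],
  [45,0,0.3,0.9,1],
  [45,0,0.3,0,1],
  [45,0,0.3,0,1],
  [45,0,0.3,0,1],
])

```text
time_s: 15.1
eef_pos: [455.6, 39.2, 129.6]
ee_rot: [0.0, 0.988, 0.155, 0.001]
force: [-1.0, -0.0, -0.1]
width: 44.9
gripper_force: 0.0
```

Request:
jog_arm([
  [45,0.2,0.3,0,1],
  [45,0.2,0.3,0,1],
  [45,0.2,0.3,0,1],
  [45,0.2,0.3,0,1],
  [45,0.2,0.3,0,1],
  [45,0.2,0.2,0,1],
  [45,0.3,0,0,1],
  [45,0.3,0,0,1],
])

```text
time_s: 15.9
eef_pos: [527.7, 107.1, 129.0]
ee_rot: [0.0, 0.875, 0.484, 0.0]
force: [-0.1, -1.2, 0.5]
width: 44.9
gripper_force: 0.0
```

Request:
jog_arm([
  [45,0.3,0,0,1],
  [45,0.3,0,0,1],
  [45,0,0,0,1],
  [45,0,0,0,1],
  [45,0,0,0,0],
])

```text
time_s: 16.4
eef_pos: [551.5, 106.7, 128.9]
ee_rot: [0.0, 0.779, 0.627, 0.0]
force: [-0.1, -1.0, -0.1]
width: 45.3
gripper_force: 0.0
```

```bash
python3 - <<'E'
from m import *
s=read_state(); p=s['eef_pos'][:2]-O; q=s['ee_rot']; print('tcp',p@ex,p@ey,s['eef_pos'],'yaw',np.degrees(2*np.arctan2(q[2],q[1])))
print('goal delta units',(O-20*ex+108*ey-s['eef_pos'][:2])/40)
c=cam('top'); cv=lambda u,v:(315+(u+.5)/6.4-.5,130+(v+.5)/6.4-.5)
score(c,cv(696,172),cv(646,448))
a=cv2.resize(c['image'][130:220,315:440],None,fx=6.4,fy=6.4,interpolation=cv2.INTER_CUBIC)
d=cam('scene'); b=cv2.resize(d['image'][135:210,300:410],None,fx=6,fy=6,interpolation=cv2.INTER_CUBIC)
cv2.imwrite('pics/s6.png',b); cv2.imwrite('pics/t6.png',a)
E
```

```text
tcp -32.16490056993129 121.50285787776411 [551.4795649  106.67233839 128.9147797 ] yaw 77.66609360394469
goal delta units [ 0.22419472 -0.39519832]
score y_block at x=-12: -62.29 tilt deg -0.57 n 37 std 0.2
```

View pics/s6.png

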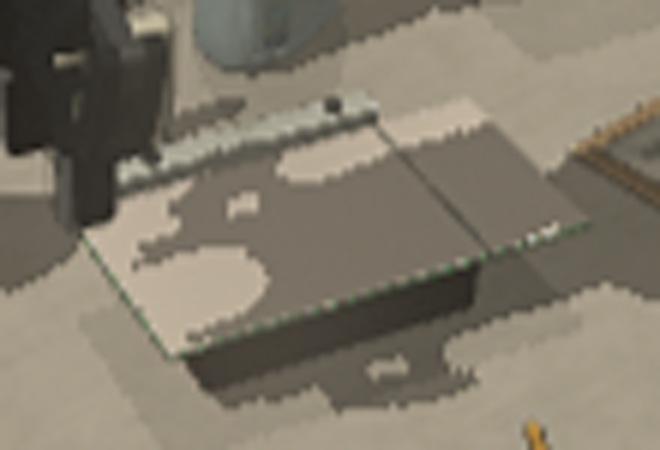

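The scene view shows the plate square along the fence. The score line runs from crop (375,128) to (487,245), the fence end is at (378,112) and the block's free-end corner at (477,265–305). Comparing with projections:

```bash
python3 - <<'E'
from m import *
d=cam('scene')
W=lambda x,y,z:[*(O+x*ex+y*ey),z]
pc=lambda p:((proj(d,p)-[300,135])*6+2.5).round(1)
for n,p in dict(corner_bottom=(-52,-65,5),corner_top=(-52,-65,40),fence_top_near=(38,-65,52),fence_far_top=(52,-65,52)).items(): print(n,pc(W(*p)))
for y in(-65,-62.5,-60): print('score if y=',y,pc(W(-62,y,43)),pc(W(-12,y,43)),pc(W(38,y,43)))
g=cv2.cvtColor(d['image'],cv2.COLOR_BGR2GRAY).astype(int)
for v in range(176,188): print(v,g[v,372:390])
f=g.astype(float)
for v in range(159,174): 
    u=362+(381-362)*(v-156)/(175.5-156); k=np.arange(int(u)-3,int(u)+5); r=f[v,k]; w=np.clip(np.median(r)-4-r,0,None)
    if w.sum()>3:
        q=(onz(d,(w*k).sum()/w.sum(),v,43)[:2]-O)@np.array([ex,ey]).T; print(q.round(1),end=' ')
E
```

```text
corner_bottom [474.  304.7]
corner_top [482.6 242.3]
fence_top_near [377.1 105.2]
fence_far_top [361.3  88.5]
score if y= -65 [496.2 250.5] [433.9 183.9] [375.6 121.6]
score if y= -62.5 [491.1 252.2] [429.  185.5] [370.7 123. ]
score if y= -60 [486.1 253.9] [424. 187.] [365.9 124.5]
176 [114 113 113 112 113 113 114 115 105  94 121 112  87  88 102  86  91  90]
177 [113 113 113 113 112 113 115 111 122  75  88  84  79  77  80  97  99  99]
178 [113 114 114 116 146 132  89  75  87  80  78  81  87  86  86  90  97  99]
179 [118 131 117  92 102  91  54  46  77  87  88  88  87  86  85  84  88  98]
180 [92 90 79 57 44 43 43 55 88 89 88 87 87 86 86 86 86 89]
181 [57 47 45 46 47 46 44 69 88 88 87 86 87 87 86 87 87 86]
182 [48 49 47 47 47 46 44 72 87 87 87 86 86 86 86 86 86 87]
183 [51 49 49 48 48 47 44 71 88 88 86 86 86 87 87 87 86 87]
184 [50 49 48 49 47 47 43 82 89 86 86 86 87 88 88 86 85 85]
185 [49 49 48 46 47 45 47 88 88 88 87 87 87 87 86 86 84 84]
186 [ 50  49  47  45  55  54  77  88  87  87  87  87  87  84  82  83  81 127]
187 [ 47  57  56  78  82  80  88  87  87  86  85  83  82 128 132 132 130 147]
[ 17.4 -65.5] [ 13.4 -63.8] [  9. -63.] [  4.4 -62.6] [ -0.4 -62.6] [ -5.2 -62.9] [ -9.7 -62.4] [-14.4 -62.6] [-19.  -62.6] [-23.7 -62.7] [-28.2 -62.6] [-32.7 -62.5] [-37.1 -62.3] [-41.6 -62.5] [-46.2 -62.6]
```

Request:
jog_arm([
  [45,0.22,-0.395,0,0],
  [45,0,0,-0.8,0],
  [45,0,0,-0.8,0],
  [45,0,0,-0.7,0],
  [45,0,0,0,0],
  [45,0,0,0,0],
])

```text
time_s: 17.15
eef_pos: [561.1, 90.2, 37.2]
ee_rot: [-0.0, 0.78, 0.626, -0.0]
force: [0.1, -0.3, 0.7]
width: 44.7
gripper_force: 0.0
```

```bash
python3 - <<'E'
from m import *
s=read_state(); p=s['eef_pos'][:2]-O; q=s['ee_rot']; print('tcp',p@ex,p@ey,s['eef_pos'],'yaw',np.degrees(2*np.arctan2(q[2],q[1])))
E
```

```text
tcp -19.228114594230114 107.45212845336926 [561.0829737   90.16300866  37.19505497] yaw 77.56080536290196
```

Request:
jog_arm([
  [45,-0.02,-0.09,0,0],
  [45,-0.02,-0.09,0,0],
  [45,-0.0085,-0.04,0,0],
  [45,-0.0085,-0.04,0,0],
  [45,0,0,0,0],
  [45,0,0,0,0],
])

```text
time_s: 17.75
eef_pos: [558.5, 80.4, 37.3]
ee_rot: [0.0, 0.779, 0.627, 0.0]
force: [0.1, 0.0, -0.4]
width: 44.6
gripper_force: 0.0
```

```bash
cat > sc.py <<'E'
from m import *
s=read_state(); p=s['eef_pos'][:2]-O; q=s['ee_rot']; print('tcp',p@ex,p@ey,s['eef_pos'],'yaw',np.degrees(2*np.arctan2(q[2],q[1])))
c=cam('top'); cv=lambda u,v:(315+(u+.5)/6.4-.5,130+(v+.5)/6.4-.5)
try: score(c,cv(702,175),cv(652,448))
except Exception as e: print(e)
d=cam('scene'); f=cv2.cvtColor(d['image'],cv2.COLOR_BGR2GRAY).astype(float); L=[]
a=proj(d,[*(O+38*ex-65*ey),43]); b=proj(d,[*(O-62*ex-65*ey),43])
for v in range(int(a[1])+4,int(b[1])-2):
    u=a[0]+(b[0]-a[0])*(v-a[1])/(b[1]-a[1]); k=np.arange(int(u)-3,int(u)+5); r=f[v,k]; w=np.clip(np.median(r)-4-r,0,None)
    if w.sum()>3: L.append((onz(d,(w*k).sum()/w.sum(),v,43)[:2]-O)@np.array([ex,ey]).T)
L=np.array(L); print('scene score y median (edge seen at about -64.6..-65):',np.median(L[:,1]).round(2)); print(L.round(1).tolist())
E
python3 sc.py
```

```text
tcp -19.663480093849717 97.33422416360472 [558.47655181  80.37689118  37.31504747] yaw 77.61765969232727
score y_block at x=-12: -63.69 tilt deg -0.42 n 37 std 0.3
scene score y median (edge seen at about -64.6..-65): -64.04
[[22.6, -64.7], [18.0, -64.3], [13.3, -64.0], [8.5, -64.0], [3.7, -64.0], [-1.1, -64.2], [-5.8, -64.2], [-10.4, -64.0], [-15.2, -64.2], [-19.7, -64.0], [-24.4, -64.3], [-28.7, -63.7], [-33.2, -63.7], [-37.8, -63.8], [-42.4, -64.0], [-46.9, -64.1]]
```

Request:
jog_arm([
  [45,-0.004,-0.018,0,0],
  [45,0,0,0,0],
  [45,0,0,0,0],
])

```text
time_s: 18.15
eef_pos: [558.2, 79.9, 37.0]
ee_rot: [-0.0, 0.779, 0.627, -0.0]
force: [0.1, 0.8, -0.1]
width: 44.8
gripper_force: 0.5
```

```bash
python3 sc.py
```

```text
tcp -19.793383073914985 96.77366578533685 [558.22885415  79.85752007  37.04821826] yaw 77.61565052727676
score y_block at x=-12: -64.17 tilt deg -0.43 n 37 std 0.27
scene score y median (edge seen at about -64.6..-65): -64.48
[[22.3, -65.4], [17.9, -64.4], [13.0, -64.7], [8.2, -64.5], [3.3, -64.8], [-1.5, -65.0], [-5.9, -64.4], [-10.7, -64.6], [-15.3, -64.4], [-19.8, -64.3], [-24.5, -64.5], [-29.0, -64.3], [-33.6, -64.5], [-38.2, -64.7], [-42.5, -64.1], [-46.9, -64.1]]
```

Request:
jog_arm([
  [45,-0.0015,-0.008,0,0],
  [45,0,0,0,0],
  [45,0.027,0.122,0,0],
  [45,0.027,0.122,0,0],
  [45,0,0,0.7,0],
  [0,0,0,0.9,0],
  [0,0,0,0,0],
  [0,0,0,0,0],
])

```text
time_s: 19.05
eef_pos: [561.1, 89.5, 102.0]
ee_rot: [0.001, 0.779, 0.627, 0.001]
force: [-0.2, 0.0, 0.1]
width: 1.3
gripper_force: 0.0
```

```bash
python3 sc.py; python3 -c "
from m import *
s=read_state();print('delta',(O-15*ex-20*ey-s['eef_pos'][:2])/40,s['width'])"
```

```text
tcp -19.049861553897845 106.77287069554725 [561.11059552  89.46129484 102.04598103] yaw 77.63470170674249
score y_block at x=-12: -64.7 tilt deg -0.23 n 37 std 0.28
scene score y median (edge seen at about -64.6..-65): -65.04
[[22.3, -65.5], [17.6, -65.1], [12.6, -65.4], [7.8, -65.4], [3.4, -64.7], [-1.7, -65.5], [-6.3, -65.1], [-10.8, -64.8], [-15.5, -64.8], [-20.1, -64.9], [-24.8, -65.0], [-29.3, -64.9], [-33.8, -64.9], [-38.4, -65.0], [-42.8, -64.8], [-47.4, -65.1]]
delta [-0.54802014 -3.11494435] -0.07521953813899203
```

Request:
jog_arm([
  [0,-0.137,-0.78,0,0],
  [0,-0.137,-0.78,0,0],
  [0,-0.137,-0.78,0,0],
  [0,-0.137,-0.775,0,0],
  [0,0,0,-0.6,0],
  [0,0,0,-0.4,0],
  [0,0,0,-0.05,0],
  [0,0,0,0,0],
])

```text
time_s: 19.95
eef_pos: [537.6, -35.1, 57.9]
ee_rot: [-0.001, 0.779, 0.627, -0.001]
force: [-1.1, 0.5, 0.6]
width: 0.0
gripper_force: 0.0
```

Request:
jog_arm([
  [0,0,0,-0.025,0],
  [0,0,0,-0.025,0],
  [0,0,0,-0.025,0],
  [0,0,0,0,0],
])

```text
time_s: 20.35
eef_pos: [538.7, -35.3, 56.4]
ee_rot: [0.0, 0.779, 0.627, 0.0]
force: [0.4, -0.5, -0.6]
width: 0.0
gripper_force: 0.0
```

Request:
jog_arm([
  [0,0,0,-0.025,0],
  [0,0,0,-0.025,0],
  [0,0,0,0,0],
])

```text
time_s: 20.65
eef_pos: [538.5, -35.4, 54.1]
ee_rot: [0.0, 0.779, 0.627, 0.0]
force: [0.6, -0.5, 0.4]
width: -0.1
gripper_force: 0.0
```

Request:
jog_arm([
  [0,0,0,-0.02,0],
  [0,0,0,0,0],
])

```text
time_s: 20.85
eef_pos: [538.5, -35.4, 54.1]
ee_rot: [0.0, 0.779, 0.627, 0.0]
force: [-2.7, 0.6, 7.5]
width: 0.3
gripper_force: 3.4
```

Request:
jog_arm([
  [0,0,0,-0.01,0],
  [0,0,0,0,0],
  [0,0,0,0,0],
  [0,0,0,0,0],
])

```text
time_s: 21.25
eef_pos: [538.5, -35.4, 54.0]
ee_rot: [0.0, 0.779, 0.627, 0.0]
force: [-3.7, 1.5, 10.8]
width: 0.2
gripper_force: 4.9
```

```bash
python3 sc.py | head -3; python3 - <<'E'
from m import *
s=read_state(); print(s['force'],s['joint_velocities'].round(4))
d=cam('scene'); cv2.imwrite('pics/f7.png',cv2.resize(d['image'][120:220,280:420],None,fx=5,fy=5,interpolation=cv2.INTER_CUBIC))
E
```

```text
tcp -14.175703341767187 -20.046339644066915 [538.52949235 -35.42650804  54.03199651] yaw 77.61715128996893
score y_block at x=-12: -65.45 tilt deg -2.84 n 12 std 0.59
scene score y median (edge seen at about -64.6..-65): -64.85
[-1.97390598  0.93088556  9.232004  ] [-0.0002  0.0018 -0.0004  0.0003 -0.0019  0.0015]
```

View pics/f7.png

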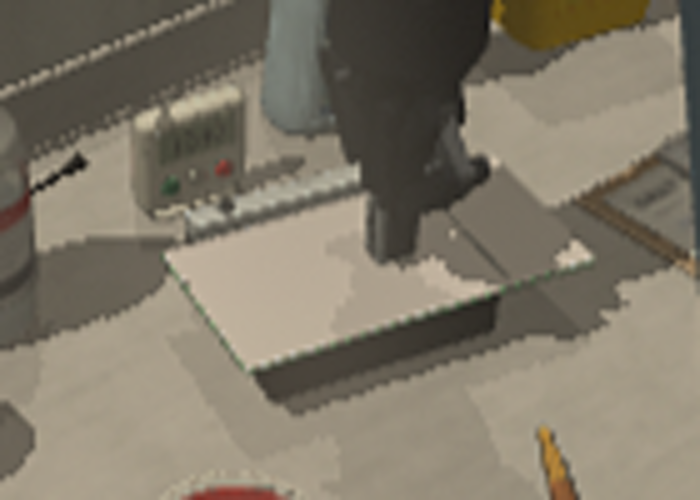

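The closed fingertips press on the plate at crop (390,258). The plate lies along the fence, its score line meets the near side at (505,283) above the block's end, and about 10 N holds it. I'm handing in.

```bash
python3 -c "
from station import *
print(close_job())"
```

```text
the job is handed in; nothing more can be done
None
```

I handed the job in with the plate square against the fence and the score line over the free edge (to about 0.5 mm by both cameras). A fingertip presses the plate down at about 10 N; the cup, dish and glass cutter weren't touched, but the gripper appears to have lightly brushed the wash bottle (about 3 N) during the sliding step.

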